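Nest the prep bowls on the tray after baking

TASK

The weighing-out is done: clear the four empty prep bowls into one neat nest in the middle of the wooden tray, ready to be carried to the sink. Take them one at a time, largest first: the blue bowl upright on the tray, then terracotta, green and yellow, each standing upright and fully down inside the one before. Set the bowls down rather than dropping or tipping them, and leave the vanilla bottle, sugar pot, butter and cream cheese where they are.

Things in the scene. Friction and masses are not known exactly. Their poses are not given: they have to be found in the camera images.
- bowl_blue: largest, blue prep bowl, loose, upright: 69 mm across the rim outside, 34 mm high, foot 30 mm across, walls 3 mm, flaring a little to the rim, flat inner floor 13 mm above the underside. Origin: centre of its underside, z up its axis. Grip across the outside just under the rim. The next bowl stands in it with 4 mm play, its origin 13 mm above this one, its rim 12 to 13 mm above this rim.
- bowl_terracotta: second, terracotta prep bowl, loose, upright: 57 mm across the rim outside, 34 mm high, foot 25 mm across, walls 3 mm, flaring a little to the rim, flat inner floor 13 mm above the underside. Origin: centre of its underside, z up its axis. Grip across the outside just under the rim. The next bowl stands in it with 4 mm play, its origin 13 mm above this one, its rim 12 to 13 mm above this rim.
- bowl_green: third, green prep bowl, loose, upright: 45 mm across the rim outside, 33 mm high, foot 20 mm across, walls 3 mm, flaring a little to the rim, flat inner floor 13 mm above the underside. Origin: centre of its underside, z up its axis. Grip across the outside just under the rim. The next bowl stands in it with 4 mm play, its origin 13 mm above this one, its rim 12 to 13 mm above this rim.
- bowl_yellow: smallest, yellow prep bowl, loose, upright: 34 mm across the rim outside, 32 mm high, foot 16 mm across, walls 3 mm, flaring a little to the rim, flat inner floor 13 mm above the underside. Origin: centre of its underside, z up its axis. Grip across the outside just under the rim.
- tray: small brown wooden tray, fixed to the counter, 180 mm along its x, 200 mm along its y, lips 16 mm high and 7 mm thick, flat floor 7 mm above its underside, a brass grip bar 34 mm high over each of the two lips at its +y and -y ends. Origin at the centre of its underside.
- vanilla: small amber glass bottle with a black cap and a paper label, 38 mm across, 85 mm high, upright; origin at the centre of its underside. A bystander.
- sugar_pot: white lidded pot with a dark wooden knob, 60 mm across, 61 mm high over the knob; origin at the centre of its underside. A bystander.
- butter: stick of butter in a pale yellow wrapper, 32 x 120 x 32 mm high, long along its y; origin at the centre of its underside. A bystander.
- cream_cheese: cream cheese, a silver foil block with two blue bands, 58 x 105 x 30 mm high, long along its y; origin at the centre of its underside. A bystander.

How it is judged:
By the outcome, as a careful person would: the job done as asked, in the order asked, and still so for the second after the job is handed in, with the robot touching nothing.
It also fails if it takes over 115 s, if anything falls off the work surface, if the arm or the gripper's body presses on something with over 40 N, if the wrist force passes 120 N, or if a joint passes its speed limit or range.

ROBOT

A 6-joint arm with a two-finger parallel gripper is mounted at the origin on the work surface. World frame = base frame: x ahead of the robot, y to its left, z up, the work surface at z = 0. Lengths are in m, angles in rad, forces in N, time in s.
With the tool pointing down it reaches from about 0.275 to 0.85 m from the base axis. Payload 19 kg.
Tool frame: the origin (TCP) lies on the front face of the gripper's body, between the roots of the fingers; the fingertips stand 73 mm ahead of it and the grasp point (between the pads) lies 54 mm ahead of it (bot.tip_reach is the z of the fingertips in the tool frame, in m); z points along the fingers, y is the line along which they close (so a half turn about z gives the same grasp; the last joint's range is limited). The gripper opens to 85 mm and grips with 20 to 120 N. Pads are 22 mm wide; open, the fingers measure 114 mm over their backs; the gripper's body (76 mm by 85 mm) begins 54 mm behind the grasp point. The pads swing forward as they close: fully open they stand 13 mm farther back than shut.
Start: joints at [1.113, 0.15, 1.437, -0, 1.554, -0.134], TCP at [0.183, 0.545, 0.304] pointing down, gripper open.
Joint ranges: [-2.8, 2.8], [-0.68, 2.1], [0.12, 2.68], [-1.39, 4.53], [0.16, 2.79], [-2.81, 2.81]. Speed limits (rad/s): [1.89, 1.89, 2.22, 3.01, 3.01, 3.01].

INTERFACE

Orientations are given as [roll, pitch, yaw] about the fixed x, y, z axes, in that order (R = Rz(yaw) Ry(pitch) Rx(roll)).
In Python, from plant import sensors, eyes, job, bot gives the robot as it stands. The module is installed in compiled form; this text tells all that it offers.
- The arm moves only by the tool step_arm, never from a script. Its argument "series" is a list of rows, each a list of 7 numbers: the shift along the tool's x, y, z in mm, then the turn, a rotation vector about the tool's x, y, z in rad, then the opening, from -1 (shut) to 1 (fully open). In form: [[x, y, z, rx, ry, rz, gripper], ...]. A call has 1 to 10 rows; each row is the pose to reach, as a shift and turn from the pose commanded when the call began, along the tool's axes at that moment; what a row does not reach only later rows make up. A row lasts 1/10 s, in which the tool goes at most 50 mm and 8.59 degrees, less where a joint would pass 70% of its speed; a pose out of reach is approached as far as the arm can. A call with a gripper value outside its range is refused whole. The fingers move at their own pace and stop on an object; "newtons" is the grip in N (left out, the last holds). Time passes only in rows, so rows that repeat a pose let the fingers close. It gives the time, the measured TCP pose, the force, the opening and the grip force at its end, in the units of the state.
- sensors.get_state(): the state, without advancing time (a new reading comes with each control period).
- eyes.read_camera(name): name is "scene" or "top" or "wrist"; returns a dict with "color" (384x512x3 uint8, blue, green, red), "vfov" (degrees; the focal length in pixels is half the picture's height over the tangent of half this angle, whatever the lens; pixels are square), "cx", "cy" (the principal point, pixels), "R" (3x3) and "t" (3): a world point X has camera coordinates R X + t. Camera axes: x right, y down, z forward; pixel columns grow to the right and rows downward; lengths in m; the calibration is good to about 2 mm. A picture is of the moment at which its call begins. There is no depth.
- job.finish_job(): hands the job in; it is judged then, once.
The state is a dict: "time": time; "qpos": joint angles; "qvel": joint speeds; "effort": joint torques, N m; "position": TCP position; "tcp_rot": TCP orientation; "ft_force": force on the tool from outside, world axes, zero at the start; "moment": the same for the moment, N m; "finger_gap": finger opening in m; "gripper_force": force on a finger pad.
Only numpy, scipy, OpenCV 4.12 (cv2) and the standard library are available. Lean on these libraries where they do the work, as an engineer would, in place of code of your own. Each camera call takes 0.05 s, during which the arm holds its last target. There are 200 camera calls.

## Working session

There is one attempt and no reset: what is moved stays moved. The work goes in short steps, Python scripts to look and compute and a tool call to move; the robot and the scene stay as the last step left them, time stands still between calls to the robot, and variables do not carry over. Pictures are saved under pics/ and viewed, at most 14 in all, crops included, and the job is handed in when it is done.

Besides the shell and the picture viewer there is one more tool, called after "Request:" in YAML: its name, and indented under it one key for each argument. step_arm: Moves the arm, as the interface text tells. Its arguments: {"type":"object","properties":{"series":{"type":"array","items":{"type":"array","items":{"type":"number"}}},"newtons":{"type":"number"}},"required":["series"]}

```bash
mkdir -p pics; python3 - <<'E'
from plant import sensors, eyes, job, bot
import cv2,numpy as np
s=sensors.get_state(); print(s)
for n in("scene","top"):
    c=eyes.read_camera(n); cv2.imwrite(f"pics/{n}0.png",c["color"]); print(n,c["vfov"],c["cx"],c["cy"],c["R"],c["t"])
E
```

```text
{'time': 0.0, 'qpos': array([ 1.11298880e+00,  1.50936877e-01,  1.43802995e+00,  1.30940007e-05,
        1.55382576e+00, -1.34015125e-01]), 'qvel': array([ 0.00060376,  0.00025108,  0.00083007,  0.00085357, -0.00085787,
        0.0008991 ]), 'effort': array([ 5.83109839e-03, -7.13058615e+01, -5.70862341e+01,  2.32271705e-04,
        9.08586429e-03, -6.97764654e-05]), 'position': array([0.18289139, 0.5449564 , 0.30330394]), 'tcp_rot': array([-3.14040523e+00, -1.73302461e-04,  2.81779992e+00]), 'ft_force': array([ 0.57292207, -0.6874116 , -0.36769466]), 'moment': array([-4.06444157e-02,  5.04478460e-05,  2.17561204e-02]), 'gripper_force': 0.0, 'finger_gap': 0.08574562192004784}
scene 48.237930492734044 252.82036717776322 186.69163690903676 [[ 0.04168219  0.99907865  0.01022016]
 [ 0.70870504 -0.02235422 -0.70515066]
 [-0.70427251  0.0366353  -0.70898385]] [-0.02252574 -0.37922716  1.3825349 ]
top 56.806120884612085 255.22237753371743 189.95783437036343 [[-0.00119639 -0.9993107   0.03710392]
 [-0.99483764 -0.00257564 -0.10144676]
 [ 0.1014724  -0.03703375 -0.99414881]] [-0.00105533  0.56512656  0.74046451]
```

View pics/top0.png

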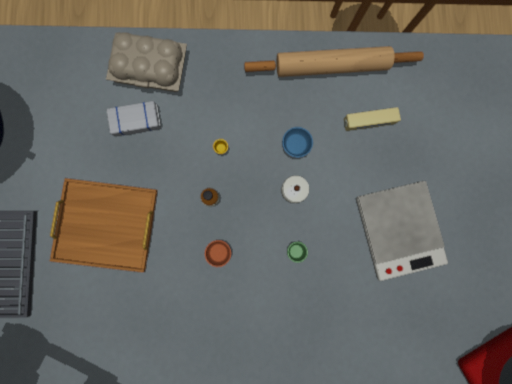

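View pics/scene0.png

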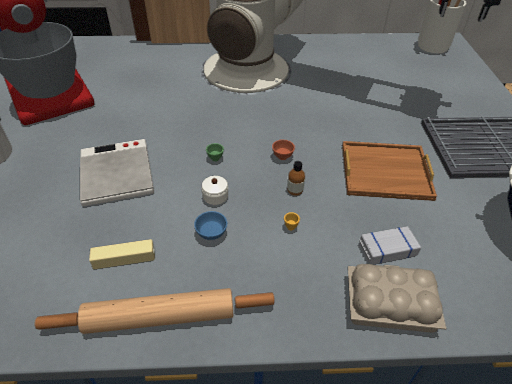

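The top view shows blue at (297,143), terracotta (219,252), green (297,251), yellow (221,147) and the tray centred near (104,225). The bottle is at (210,197), between yellow and terracotta, and the pot at (296,189), between blue and green. The scene view shows the same layout.

```bash
cat > h.py <<'E'
from plant import sensors, eyes, job, bot
import cv2,numpy as np
HSV={"blue":((100,110,50),(118,255,255)),"terracotta":((0,150,60),(10,255,255)),"green":((50,70,40),(80,255,255)),"yellow":((19,170,90),(30,255,255)),"tray":((8,110,70),(17,220,255))}
RIM=dict(blue=.034,terracotta=.034,green=.033,yellow=.032,tray=.016)
def cast(c,p,z):
    f=c["color"].shape[0]/2/np.tan(np.radians(c["vfov"]/2)); p=np.asarray(p,float).reshape(-1,2)
    d=np.c_[(p[:,0]-c["cx"])/f,(p[:,1]-c["cy"])/f,np.ones(len(p))]@c["R"]; o=-c["R"].T@c["t"]
    return (o+d*((z-o[2])/d[:,2])[:,None])[:,:2]
def proj(c,X):
    f=c["color"].shape[0]/2/np.tan(np.radians(c["vfov"]/2)); q=c["R"]@np.asarray(X)+c["t"]
    return np.array([f*q[0]/q[2]+c["cx"],f*q[1]/q[2]+c["cy"]])
def contours(c,n,amin=30):
    m=cv2.inRange(cv2.cvtColor(c["color"],cv2.COLOR_BGR2HSV),*map(np.array,HSV[n]))
    m=cv2.morphologyEx(m,cv2.MORPH_CLOSE,np.ones((3,3)))
    return [k for k in cv2.findContours(m,cv2.RETR_EXTERNAL,cv2.CHAIN_APPROX_NONE)[0] if cv2.contourArea(k)>amin]
E
python3 - <<'E'
from h import *
for cn in("top","scene"):
    c=eyes.read_camera(cn)
    for n in HSV:
        for k in contours(c,n):
            w=cast(c,k,RIM[n])
            if n!="tray":
                (x,y),r=cv2.minEnclosingCircle((w*1000).astype(np.float32)); print(cn,n,np.round([x,y,2*r],1),cv2.boundingRect(k))
            elif cv2.contourArea(k)>2000:
                r=cv2.minAreaRect((w*1000).astype(np.float32)); print(cn,n,np.round(r[0],1),np.round(r[1],1),r[2],np.round(cv2.boxPoints(r)).tolist())
c=eyes.read_camera("top")
for n,p,z in(("vanilla",(209,197),.085),("pot",(297,189),.055)):print(n,cast(c,p,z))
E
```

```text
top blue [670.8 -92.7  65.9] (283, 128, 30, 29)
top terracotta [ 209.2 -495.3  134.7] (462, 335, 50, 49)
top terracotta [431.   79.1  53. ] (205, 241, 26, 25)
top green [433.2 -88.8  41.8] (287, 242, 20, 20)
top yellow [660.1  75.7  30.6] (214, 140, 14, 14)
top tray [491.1 325. ] [202.9 177.4] 82.94161224365234 [[391.0, 235.0], [567.0, 213.0], [592.0, 415.0], [415.0, 437.0]]
scene blue [985.4 -10.8  20.9] (254, 372, 9, 12)
scene blue [676.4 -93.7  72.9] (195, 212, 32, 28)
scene terracotta [443.4  78.4  70.1] (273, 141, 21, 19)
scene terracotta [ 171.8 -573.8  312.6] (5, 69, 89, 56)
scene terracotta [-356.2 -859.2  300.2] (0, 0, 44, 30)
scene green [445.6 -90.9  62.2] (206, 144, 17, 17)
scene yellow [669.4  72.7  44.4] (285, 213, 15, 17)
scene tray [ 858.  -221.9] [ 57.3 342.3] 4.62563943862915 [[816.0, -54.0], [843.0, -395.0], [900.0, -390.0], [873.0, -49.0]]
scene tray [498.7 324.8] [203. 192.] 82.56452178955078 [[390.0, 237.0], [581.0, 212.0], [607.0, 413.0], [417.0, 438.0]]
scene tray [-341.5 -255.1] [371.  256.8] 3.1660683155059814 [[-534.0, -137.0], [-520.0, -393.0], [-149.0, -373.0], [-163.0, -117.0]]
vanilla [[0.54503739 0.09365595]]
pot [[ 0.56470113 -0.08756869]]
```

Request:
step_arm:
  series:
    - [-666, -449, 80, 0, 0, -0.324, 1]
    - [-666, -449, 80, 0, 0, -0.324, 1]
    - [-666, -449, 80, 0, 0, -0.324, 1]
    - [-666, -449, 80, 0, 0, -0.324, 1]
    - [-666, -449, 80, 0, 0, -0.324, 1]
    - [-666, -449, 80, 0, 0, -0.324, 1]
    - [-666, -449, 80, 0, 0, -0.324, 1]
    - [-666, -449, 80, 0, 0, -0.324, 1]
    - [-666, -449, 80, 0, 0, -0.324, 1]
    - [-666, -449, 80, 0, 0, -0.324, 1]

```text
time: 1.25
position: [0.4805, 0.1563, 0.2554]
tcp_rot: [3.142, 0.0, -3.142]
ft_force: [-0.1, 0.3, -0.0]
finger_gap: 0.0855
gripper_force: 0.0
```

```bash
cat >> h.py <<'E'
from scipy.spatial.transform import Rotation as Ro
def plan(x,y,z,yaw=np.pi):
    "tool-axis shift (mm) and rotvec to put the TCP at x,y,z (mm), pointing down"
    s=sensors.get_state(); R0=Ro.from_euler("xyz",s["tcp_rot"]); R1=Ro.from_euler("xyz",[np.pi,0,yaw])
    print("t",round(s["time"],2),"pos",np.round(s["position"]*1000,1),"rot",np.round(s["tcp_rot"],3),"gap",round(s["finger_gap"]*1000,1),"F",np.round(s["ft_force"],1),"grip",round(s["gripper_force"],1))
    print("move",np.round(R0.inv().apply(np.array([x,y,z])-s["position"]*1000),1),"turn",np.round((R0.inv()*R1).as_rotvec(),3))
E
python3 -c "
from h import *
plan(671,-93,200);print(bot.tip_reach)"
```

```text
t 1.25 pos [480.5 156.3 255.4] rot [ 3.142  0.    -3.142] gap 85.5 F [-0.1  0.3 -0. ] grip 0.0
move [-190.5 -249.3   55.4] turn [0. 0. 0.]
0.0726
```

Request:
step_arm:
  series:
    - [-190, -249, 85, 0, 0, 0, 1]
    - [-190, -249, 85, 0, 0, 0, 1]
    - [-190, -249, 85, 0, 0, 0, 1]
    - [-190, -249, 85, 0, 0, 0, 1]
    - [-190, -249, 85, 0, 0, 0, 1]
    - [-190, -249, 85, 0, 0, 0, 1]
    - [-190, -249, 85, 0, 0, 0, 1]
    - [-190, -249, 85, 0, 0, 0, 1]
    - [-190, -249, 85, 0, 0, 0, 1]
    - [-190, -249, 85, 0, 0, 0, 1]

```text
time: 2.25
position: [0.6694, -0.0899, 0.1708]
tcp_rot: [3.142, 0.0, -3.141]
ft_force: [-0.1, 0.7, 1.1]
finger_gap: 0.0855
gripper_force: 0.0
```

```bash
python3 - <<'E'
from h import *
plan(671,-93,170)
a=eyes.read_camera("wrist");b=eyes.read_camera("scene")
print(a["vfov"],a["R"],-a["R"].T@a["t"],a["cx"],a["cy"])
for k in contours(a,"blue",300):
    w=cast(a,k,.034)*1000; print(cv2.minEnclosingCircle(w.astype(np.float32)),cv2.boundingRect(k))
x,y=proj(b,[.671,-.093,.08]).astype(int)
cr=b["color"][max(0,y-75):y+75,max(0,x-100):x+100]; print(x,y)
cv2.imwrite("pics/w1.png",np.vstack([a["color"][:, :],cv2.resize(cr,(512,384),interpolation=2)])[:,:] if 0 else np.hstack([cv2.resize(a["color"],(400,300)),cv2.resize(cr,(400,300),interpolation=cv2.INTER_CUBIC)]))
E
```

```text
t 2.25 pos [669.4 -89.9 170.8] rot [ 3.142  0.    -3.141] gap 85.5 F [-0.1  0.7  1.1] grip 0.0
move [-1.6 -3.1  0.8] turn [0.    0.    0.001]
58.861847174645305 [[-1.56203171e-03  9.99998466e-01  7.92434408e-04]
 [ 9.63415295e-01  1.29250697e-03  2.68009885e-01]
 [ 2.68008449e-01  1.18208337e-03 -9.63415836e-01]] [ 0.60128378 -0.08913153  0.24067867] 253.65340191535995 189.11393572850292
((670.5504150390625, -91.91122436523438), 33.406700134277344) (197, 156, 105, 99)
209 207
```

View pics/w1.png

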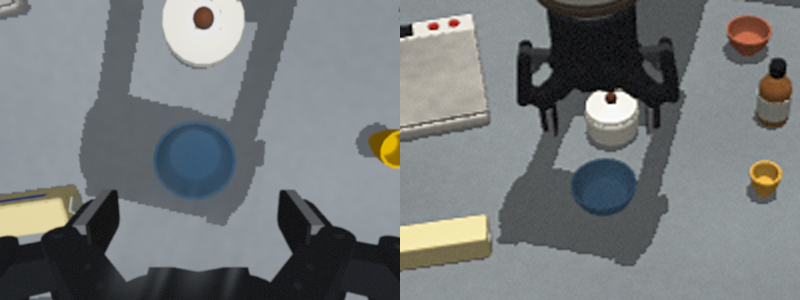

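The wrist view puts the blue bowl at (670.6, -91.9), agreeing with the top view, and centred between the open fingers. The left fingertip is at scene pixel (183,198).

```bash
python3 - <<'E'
from h import *
b=eyes.read_camera("scene")
for z in(.09,.098,.105,.111,.118): print(z,proj(b,[.67,-.135,z]),proj(b,[.67,-.045,z]))
E
```

```text
0.09 [187.33968698 204.60051475] [233.21674441 203.50987613]
0.098 [186.9374903  201.82908142] [233.12606812 200.74195893]
0.105 [186.58106601 199.37305373] [233.04571534 198.28916963]
0.111 [186.27215476 197.24442622] [232.97607702 196.16344184]
0.118 [185.90771765 194.73318424] [232.89392505 193.65573189]
```

```bash
python3 -c "
from h import *
plan(670.8,-92.4,87)"
```

```text
t 2.4 pos [669.5 -89.9 171.1] rot [-3.141e+00  1.000e-03 -3.140e+00] gap 85.5 F [ 0.  -1.2  0.4] grip 0.0
move [-1.2 -2.5 84.1] turn [-0.     0.001  0.001]
```

Request:
step_arm:
  series:
    - [-1, -2.5, 30, 0, 0, 0, 1]
    - [-1, -2.5, 60, 0, 0, 0, 1]
    - [-1, -2.5, 75, 0, 0, 0, 1]
    - [-1, -2.5, 84, 0, 0, 0, 1]
    - [-1, -2.5, 84, 0, 0, 0, 1]
    - [-1, -2.5, 84, 0, 0, 0, 0.5]
    - [-1, -2.5, 84, 0, 0, 0, 0.3]
    - [-1, -2.5, 84, 0, 0, 0, 0.3]
    - [-1, -2.5, 84, 0, 0, 0, 0.3]
    - [-1, -2.5, 84, 0, 0, 0, 0.3]
  newtons: 25

```text
time: 3.4
position: [0.6713, -0.0933, 0.0883]
tcp_rot: [-3.141, 0.002, -3.141]
ft_force: [-2.2, -0.2, 4.1]
finger_gap: 0.0658
gripper_force: 27.0
```

```bash
python3 - <<'E'
from h import *
plan(670.8,-92.4,87)
b=eyes.read_camera("scene")
cv2.imwrite("pics/s2.png",cv2.resize(b["color"][140:260,130:290],(800,600),interpolation=cv2.INTER_CUBIC))
E
```

```text
t 3.4 pos [671.3 -93.3  88.3] rot [-3.141e+00  2.000e-03 -3.141e+00] gap 65.8 F [-2.2 -0.2  4.1] grip 27.0
move [0.5 0.9 1.3] turn [-0.001  0.002  0.   ]
```

View pics/s2.png

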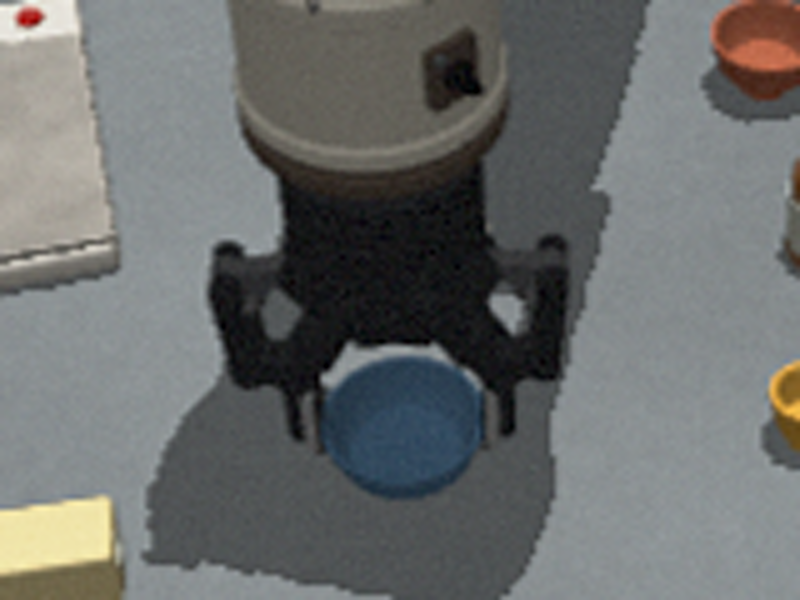

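The blue bowl is held (rim centre at crop (402,425)), with the tips about 23 mm above the counter. That gives a tip reach of about 65 mm at this opening. Lift and carry.

Request:
step_arm:
  series:
    - [0, 0, -10, 0, 0, 0, 0.3]
    - [0, 0, -30, 0, 0, 0, 0.3]
    - [0, 0, -60, 0, 0, 0, 0.3]
    - [0, 0, -90, 0, 0, 0, 0.3]
    - [0, 0, -110, 0, 0, 0, 0.3]
    - [0, 0, -110, 0, 0, 0, 0.3]
    - [30, 60, -110, 0, 0, 0, 0.3]
    - [60, 120, -110, 0, 0, 0, 0.3]
    - [90, 180, -110, 0, 0, 0, 0.3]
    - [90, 180, -110, 0, 0, 0, 0.3]

```text
time: 4.45
position: [0.5798, 0.087, 0.196]
tcp_rot: [-3.142, -0.0, 3.141]
ft_force: [1.4, 0.3, -0.5]
finger_gap: 0.0649
gripper_force: 28.7
```

Request:
step_arm:
  series:
    - [15, 38, 0, 0, 0, 0, 0.3]
    - [30, 76, 0, 0, 0, 0, 0.3]
    - [45, 115, 0, 0, 0, 0, 0.3]
    - [60, 153, 0, 0, 0, 0, 0.3]
    - [75, 191, 0, 0, 0, 0, 0.3]
    - [85, 216, 0, 0, 0, 0, 0.3]
    - [90, 238, 0, 0, 0, 0, 0.3]
    - [90, 238, 0, 0, 0, 0, 0.3]
    - [90, 238, 0, 0, 0, 0, 0.3]
    - [90, 238, 0, 0, 0, 0, 0.3]

```text
time: 5.45
position: [0.4913, 0.3229, 0.1962]
tcp_rot: [-3.141, -0.0, 3.141]
ft_force: [0.1, -1.1, -0.8]
finger_gap: 0.0654
gripper_force: 28.7
```

```bash
python3 - <<'E'
from h import *
plan(491,325,120)
a=eyes.read_camera("wrist");b=eyes.read_camera("scene")
x,y=proj(b,[.49,.325,.1]).astype(int)
cr=b["color"][max(0,y-75):y+75,x-100:x+100]; print(x,y)
cv2.imwrite("pics/c3.png",np.hstack([cv2.resize(a["color"],(400,300)),cv2.resize(cr,(400,300),interpolation=cv2.INTER_CUBIC)]))
E
```

```text
t 5.45 pos [491.3 322.9 196.2] rot [-3.141 -0.     3.141] gap 65.4 F [ 0.1 -1.1 -0.8] grip 28.7
move [ 0.3  2.1 76.2] turn [-0. -0. -0.]
394 138
```

View pics/c3.png

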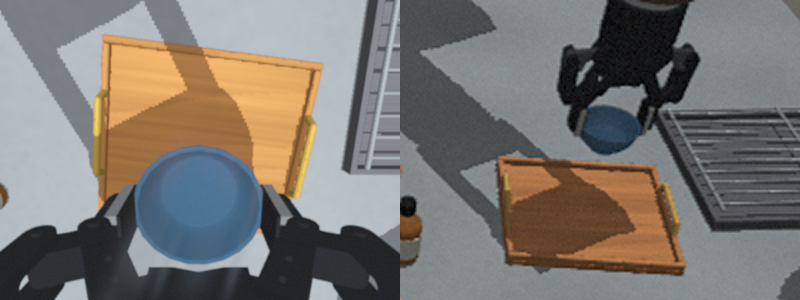

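The wrist view and scene crop show the blue bowl held level above the middle of the tray. Lower it.

Request:
step_arm:
  series:
    - [0, 2, 20, 0, 0, 0, 0.3]
    - [0, 2, 45, 0, 0, 0, 0.3]
    - [0, 2, 65, 0, 0, 0, 0.3]
    - [0, 2, 80, 0, 0, 0, 0.3]
    - [0, 2, 90, 0, 0, 0, 0.3]
    - [0, 2, 94, 0, 0, 0, 0.3]
    - [0, 2, 97, 0, 0, 0, 0.3]
    - [0, 2, 98, 0, 0, 0, 0.3]
    - [0, 2, 98, 0, 0, 0, 0.3]
    - [0, 2, 98, 0, 0, 0, 0.3]

```text
time: 6.55
position: [0.4913, 0.3257, 0.0989]
tcp_rot: [3.141, 0.001, -3.141]
ft_force: [0.2, 0.3, -0.2]
finger_gap: 0.0651
gripper_force: 28.7
```

Request:
step_arm:
  series:
    - [0, 0, 1, 0, 0, 0, 0.3]
    - [0, 0, 1, 0, 0, 0, 0.3]

```text
time: 6.75
position: [0.4911, 0.3256, 0.0974]
tcp_rot: [-3.142, 0.0, -3.141]
ft_force: [-0.7, -0.8, -2.1]
finger_gap: 0.0652
gripper_force: 28.7
```

Request:
step_arm:
  series:
    - [0, 0, 1, 0, 0, 0, 0.3]
    - [0, 0, 1, 0, 0, 0, 0.3]

```text
time: 6.95
position: [0.4911, 0.3256, 0.0963]
tcp_rot: [-3.141, -0.0, -3.141]
ft_force: [-0.5, 0.2, -1.2]
finger_gap: 0.065
gripper_force: 28.7
```

Request:
step_arm:
  series:
    - [0, 0, 1, 0, 0, 0, 0.3]
    - [0, 0, 1, 0, 0, 0, 0.3]

```text
time: 7.15
position: [0.4912, 0.3256, 0.0954]
tcp_rot: [-3.142, -0.0, -3.141]
ft_force: [-0.6, 0.1, -0.4]
finger_gap: 0.0652
gripper_force: 28.7
```

Request:
step_arm:
  series:
    - [0, 0, 1, 0, 0, 0, 0.3]
    - [0, 0, 1, 0, 0, 0, 0.3]

```text
time: 7.35
position: [0.4913, 0.3257, 0.0952]
tcp_rot: [3.142, 0.001, -3.141]
ft_force: [-3.6, -2.1, 11.2]
finger_gap: 0.0654
gripper_force: 29.5
```

Contact at 95.2 mm (11 N). Release and retreat, then head to the terracotta bowl.

Request:
step_arm:
  series:
    - [0, 0, 0, 0, 0, 0, 0.7]
    - [0, 0, 0, 0, 0, 0, 1]
    - [0, 0, 0, 0, 0, 0, 1]
    - [0, 0, 0, 0, 0, 0, 1]
    - [0, 0, -20, 0, 0, 0, 1]
    - [0, 0, -60, 0, 0, 0, 1]
    - [0, 0, -100, 0, 0, 0, 1]
    - [20, -60, -110, 0, 0, 0, 1]
    - [40, -110, -110, 0, 0, 0, 1]
    - [60, -160, -110, 0, 0, 0, 1]

```text
time: 8.35
position: [0.4383, 0.1845, 0.2044]
tcp_rot: [-3.142, 0.001, -3.14]
ft_force: [1.1, -0.8, -0.5]
finger_gap: 0.0857
gripper_force: 0.0
```

Request:
step_arm:
  series:
    - [0, -40, 0, 0, 0, 0, 1]
    - [0, -80, 0, 0, 0, 0, 1]
    - [0, -87, 0, 0, 0, 0, 1]
    - [0, -87, 20, 0, 0, 0, 1]
    - [0, -87, 35, 0, 0, 0, 1]
    - [0, -87, 35, 0, 0, 0, 1]

```text
time: 8.95
position: [0.4384, 0.0988, 0.1676]
tcp_rot: [-3.141, -0.003, -3.142]
ft_force: [0.1, 0.4, 1.3]
finger_gap: 0.0855
gripper_force: 0.0
```

```bash
python3 - <<'E'
from h import *
a=eyes.read_camera("wrist");b=eyes.read_camera("top")
for c in(a,b):
  for n,z in(("terracotta",.034),("blue",.041)):
    for k in contours(c,n,150):
      print(n,cv2.minEnclosingCircle((cast(c,k,z)*1000).astype(np.float32)),cv2.boundingRect(k))
plan(431,79,91.5)
cv2.imwrite("pics/c4.png",np.hstack([cv2.resize(a["color"],(400,300)),cv2.resize(b["color"],(400,300))]))
E
```

```text
terracotta ((430.0606994628906, 95.051513671875), 10.884419441223145) (239, 178, 22, 34)
terracotta ((425.1890869140625, 68.58452606201172), 23.213693618774414) (179, 152, 38, 69)
terracotta ((208.17117309570312, -495.185302734375), 66.55387115478516) (462, 336, 50, 48)
blue ((491.6123962402344, 325.2085266113281), 32.68772506713867) (83, 209, 32, 26)
t 9.05 pos [439.3  99.  169.6] rot [ 3.142 -0.    -3.141] gap 85.4 F [-0.2 -0.4  0.7] grip 0.0
move [  8.2 -20.   78.1] turn [ 0. -0.  0.]
```

View pics/c4.png

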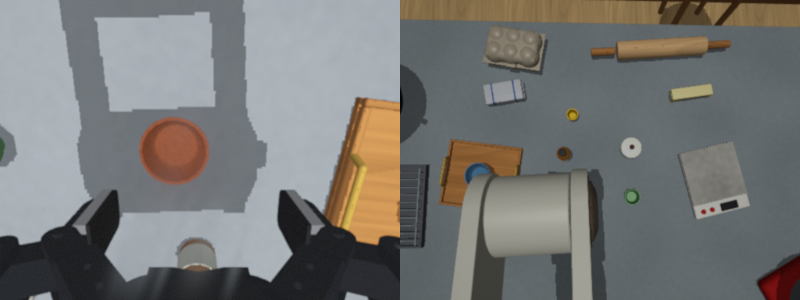

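Blue stands at (491.6, 325.2) in the tray. The terracotta bowl is clear in the wrist view, but its mask is broken up by shadow, so I'll widen the mask.

```bash
sed -i 's/((0,150,60),(10,255,255))/((0,110,40),(14,255,255))/' h.py; python3 - <<'E'
from h import *
a=eyes.read_camera("wrist")
ks=[k for k in contours(a,"terracotta",20) if cv2.boundingRect(k)[1]<260]
print([cv2.boundingRect(k) for k in ks])
print(cv2.minEnclosingCircle((cast(a,np.vstack(ks),.034)*1000).astype(np.float32)))
E
```

```text
[(506, 251, 6, 36), (179, 148, 88, 85), (413, 124, 62, 167)]
((458.5005187988281, 164.8245391845703), 116.86482238769531)
```

```bash
python3 - <<'E'
from h import *
a=eyes.read_camera("wrist")
k=[k for k in contours(a,"terracotta",20) if cv2.boundingRect(k)[0]<250 and cv2.boundingRect(k)[1]<260][0]
print(cv2.minEnclosingCircle((cast(a,k,.034)*1000).astype(np.float32)))
plan(431,79,92)
E
```

```text
((429.77850341796875, 80.32752227783203), 27.69169044494629)
t 9.15 pos [439.5  98.9 170. ] rot [-3.142e+00  1.000e-03 -3.141e+00] gap 85.6 F [-0.5 -0.9  0.7] grip 0.0
move [  8.6 -19.9  78. ] turn [-0.     0.001  0.001]
```

Request:
step_arm:
  series:
    - [9, -19, 10, 0, 0, 0, 1]
    - [9, -19, 30, 0, 0, 0, 1]
    - [9, -19, 60, 0, 0, 0, 1]
    - [9, -19, 75, 0, 0, 0, 1]
    - [9, -19, 79, 0, 0, 0, 1]
    - [9, -19, 79, 0, 0, 0, 0.3]
    - [9, -19, 79, 0, 0, 0, 0.1]
    - [9, -19, 79, 0, 0, 0, 0.1]
    - [9, -19, 79, 0, 0, 0, 0.1]
    - [9, -19, 79, 0, 0, 0, 0.1]
  newtons: 25

```text
time: 10.15
position: [0.4309, 0.0797, 0.0917]
tcp_rot: [3.142, 0.002, -3.141]
ft_force: [-2.3, -0.1, 8.1]
finger_gap: 0.054
gripper_force: 24.8
```

```bash
python3 - <<'E'
from h import *
plan(430.4,79.7,92)
b=eyes.read_camera("scene")
x,y=proj(b,[.43,.08,.05]).astype(int);print(x,y)
cv2.imwrite("pics/s5.png",cv2.resize(b["color"][y-40:y+40,x-50:x+50],(700,560),interpolation=cv2.INTER_CUBIC))
for z in(.015,.02,.025,.03): print(z,proj(b,[.441,.045,z]),proj(b,[.441,.115,z]))
E
```

```text
t 10.15 pos [430.9  79.7  91.7] rot [ 3.142e+00  2.000e-03 -3.141e+00] gap 54.0 F [-2.3 -0.1  8.1] grip 24.8
move [ 0.5 -0.  -0.3] turn [0.    0.002 0.   ]
283 141
0.015 [269.34840276 155.11394944] [297.45537142 154.56017042]
0.02 [269.42439214 153.58110439] [297.62499879 153.02917836]
0.025 [269.50089176 152.03796681] [297.7957624  151.48793111]
0.03 [269.57790678 150.48443269] [297.96767368 149.93632529]
```

View pics/s5.png

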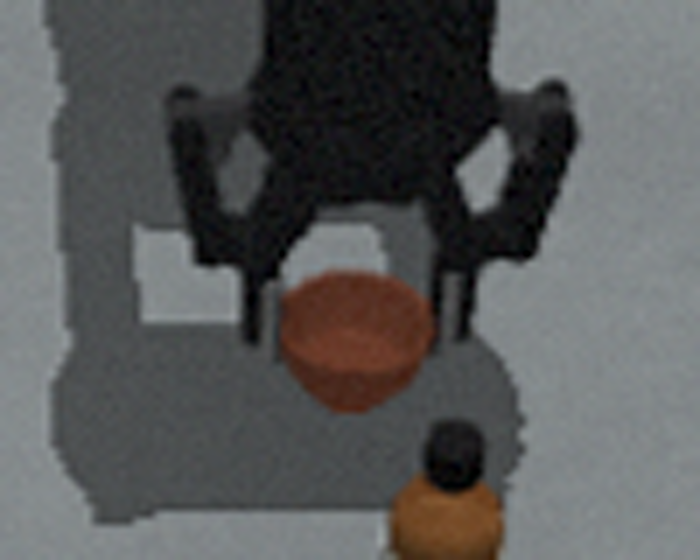

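Terracotta is gripped with the tips about 26 mm up, 8 mm below its rim, so they will clear the blue rim when nested. Lift and carry.

Request:
step_arm:
  series:
    - [0, 0, -10, 0, 0, 0, 0.1]
    - [0, 0, -30, 0, 0, 0, 0.1]
    - [0, 0, -60, 0, 0, 0, 0.1]
    - [0, 0, -90, 0, 0, 0, 0.1]
    - [0, 0, -110, 0, 0, 0, 0.1]
    - [0, 30, -110, 0, 0, 0, 0.1]
    - [-20, 70, -110, 0, 0, 0, 0.1]
    - [-40, 110, -110, 0, 0, 0, 0.1]
    - [-60, 150, -110, 0, 0, 0, 0.1]
    - [-60, 180, -110, 0, 0, 0, 0.1]

```text
time: 11.2
position: [0.4915, 0.2619, 0.2012]
tcp_rot: [3.141, 0.001, -3.141]
ft_force: [-0.8, 0.0, -0.4]
finger_gap: 0.0536
gripper_force: 26.7
```

Request:
step_arm:
  series:
    - [0, 30, 0, 0, 0, 0, 0.1]
    - [0, 55, 0, 0, 0, 0, 0.1]
    - [0, 66, 0, 0, 0, 0, 0.1]
    - [0, 66, 20, 0, 0, 0, 0.1]
    - [0, 66, 35, 0, 0, 0, 0.1]
    - [0, 66, 35, 0, 0, 0, 0.1]
    - [0, 66, 35, 0, 0, 0, 0.1]

```text
time: 11.9
position: [0.4902, 0.3252, 0.1656]
tcp_rot: [-3.141, -0.0, 3.141]
ft_force: [-0.2, -0.2, -0.5]
finger_gap: 0.0541
gripper_force: 26.8
```

```bash
python3 - <<'E'
from h import *
plan(491.2,325.6,120)
a=eyes.read_camera("wrist");b=eyes.read_camera("scene")
x,y=proj(b,[.49,.325,.08]).astype(int);print(x,y)
cr=b["color"][y-48:y+48,x-64:x+64]
cv2.imwrite("pics/c6.png",np.hstack([cv2.resize(a["color"],(400,300)),cv2.resize(cr,(400,300),interpolation=cv2.INTER_CUBIC)]))
E
```

```text
t 11.9 pos [490.2 325.2 165.6] rot [-3.141 -0.     3.141] gap 54.1 F [-0.2 -0.2 -0.5] grip 26.8
move [-1.   0.4 45.6] turn [-0. -0. -0.]
392 145
```

View pics/c6.png

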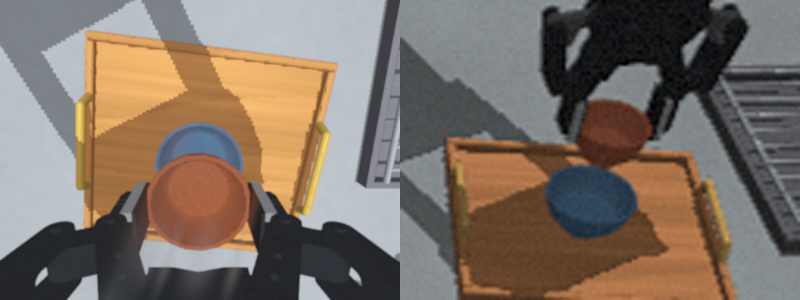

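Terracotta hangs level above and slightly behind the blue bowl, whose far rim shows in the wrist view. I'll check the x of blue from that visible rim arc.

```bash
cat >> h.py <<'E'
def rimfit(c,n,z,r0,zmax=None,amin=80):
    "circle fit, known radius r0 (mm), to the far-rim (small x) contour arc"
    from scipy.optimize import least_squares
    k=max(contours(c,n,amin),key=cv2.contourArea); w=cast(c,k,z)*1000
    top={}
    for p,q in zip(k[:,0],w):
        if p[0] not in top or p[1]<top[p[0]][0]: top[p[0]]=(p[1],q)
    w=np.array([v[1] for v in top.values()]); w=w[2:-2]
    f=lambda v:np.hypot(*(w-v[:2]).T)-r0
    s=least_squares(f,[w[:,0].min()+r0,w[:,1].mean()],loss="soft_l1",f_scale=.7)
    print(n,np.round(s.x,1),"rms",round(float(np.sqrt(np.mean(s.fun**2))),2),len(w))
E
python3 - <<'E'
from h import *
a=eyes.read_camera("wrist")
rimfit(a,"blue",.041,34.2)
# held terracotta rim: pickup rim .034 at TCP 91.7
z=.034+(sensors.get_state()["position"][2]-.0917)
rimfit(a,"terracotta",z,28.2)
plan(491.2,325.6,120)
E
```

```text
blue [484.2 358.7] rms 0.94 11
terracotta [453.1 323. ] rms 8.96 225
t 12.05 pos [490.5 325.5 166.2] rot [3.141e+00 1.000e-03 3.141e+00] gap 53.8 F [ 0.   0.8 -0.8] grip 26.8
move [-0.7  0.1 46.2] turn [ 0.     0.001 -0.   ]
```

```bash
sed -i 's/"blue":((100,110,50)/"blue":((95,80,30)/; s/(118,255,255)/(122,255,255)/' h.py
python3 - <<'E'
from h import *
a=eyes.read_camera("wrist")
print([(cv2.boundingRect(k),cv2.contourArea(k)) for k in contours(a,"blue",10)])
rimfit(a,"blue",.041,34.5)
h=cv2.cvtColor(a["color"],cv2.COLOR_BGR2HSV); print(h[180,215:300:8].tolist())
E
```

```text
[((199, 157, 110, 63), 2825.5)]
blue [492.5 326.8] rms 0.39 106
[[110, 70, 110], [111, 68, 123], [107, 84, 148], [106, 88, 148], [105, 98, 153], [105, 108, 153], [105, 112, 155], [107, 94, 154], [105, 105, 151], [106, 102, 128], [107, 92, 133]]
```

Request:
step_arm:
  series:
    - [-1.3, 0, 10, 0, 0, 0, 0.1]
    - [-1.3, 0, 22, 0, 0, 0, 0.1]
    - [-1.3, 0, 32, 0, 0, 0, 0.1]
    - [-1.3, 0, 38, 0, 0, 0, 0.1]
    - [-1.3, 0, 42, 0, 0, 0, 0.1]
    - [-1.3, 0, 45, 0, 0, 0, 0.1]
    - [-1.3, 0, 48, 0, 0, 0, 0.1]
    - [-1.3, 0, 50, 0, 0, 0, 0.1]
    - [-1.3, 0, 51, 0, 0, 0, 0.1]
    - [-1.3, 0, 51, 0, 0, 0, 0.1]

```text
time: 13.1
position: [0.4914, 0.3256, 0.1142]
tcp_rot: [-3.142, -0.0, -3.141]
ft_force: [0.3, 0.3, -1.0]
finger_gap: 0.0541
gripper_force: 26.8
```

Request:
step_arm:
  series:
    - [0, 0, 1, 0, 0, 0, 0.1]
    - [0, 0, 2, 0, 0, 0, 0.1]
    - [0, 0, 2, 0, 0, 0, 0.1]

```text
time: 13.4
position: [0.4914, 0.3256, 0.1121]
tcp_rot: [-3.141, -0.0, -3.141]
ft_force: [0.2, 0.1, -1.5]
finger_gap: 0.0537
gripper_force: 26.8
```

Request:
step_arm:
  series:
    - [0, 0, 1, 0, 0, 0, 0.1]
    - [0, 0, 1, 0, 0, 0, 0.1]

```text
time: 13.6
position: [0.4916, 0.3257, 0.1118]
tcp_rot: [3.141, 0.001, -3.141]
ft_force: [-2.6, -1.7, 6.2]
finger_gap: 0.0541
gripper_force: 27.2
```

Contact at 111.8 mm, which matches fully down. Release, go to green.

Request:
step_arm:
  series:
    - [0, 0, 0, 0, 0, 0, 0.5]
    - [0, 0, 0, 0, 0, 0, 1]
    - [0, 0, 0, 0, 0, 0, 1]
    - [0, 0, 0, 0, 0, 0, 1]
    - [0, 0, -20, 0, 0, 0, 1]
    - [0, 0, -60, 0, 0, 0, 1]
    - [0, 0, -95, 0, 0, 0, 1]
    - [20, -50, -95, 0, 0, 0, 1]
    - [40, -100, -95, 0, 0, 0, 1]
    - [58, -150, -95, 0, 0, 0, 1]

```text
time: 14.6
position: [0.4361, 0.1847, 0.2062]
tcp_rot: [-3.141, 0.0, -3.14]
ft_force: [0.3, -0.3, 0.5]
finger_gap: 0.0853
gripper_force: 0.0
```

Request:
step_arm:
  series:
    - [0, -45, 0, 0, 0, 0, 1]
    - [0, -90, 0, 0, 0, 0, 1]
    - [0, -135, 0, 0, 0, 0, 1]
    - [0, -180, 0, 0, 0, 0, 1]
    - [0, -225, 0, 0, 0, 0, 1]
    - [0, -250, 0, 0, 0, 0, 1]
    - [0, -255, 20, 0, 0, 0, 1]
    - [0, -255, 30, 0, 0, 0, 1]
    - [0, -255, 30, 0, 0, 0, 1]
    - [0, -255, 30, 0, 0, 0, 1]

```text
time: 15.6
position: [0.4373, -0.0685, 0.1765]
tcp_rot: [3.141, -0.0, -3.141]
ft_force: [-0.1, -0.2, 0.7]
finger_gap: 0.085
gripper_force: 0.0
```

```bash
python3 - <<'E'
from h import *
a=eyes.read_camera("wrist");b=eyes.read_camera("top")
for c,n,z in((a,"green",.033),(b,"terracotta",.054),(b,"blue",.041),(b,"yellow",.032)):
    for k in contours(c,n,60):
      v=cv2.minEnclosingCircle((cast(c,k,z)*1000).astype(np.float32))
      if v[1]<40: print(n,v,cv2.boundingRect(k))
plan(433,-89,93)
cv2.imwrite("pics/c7.png",np.hstack([cv2.resize(a["color"],(400,300)),cv2.resize(b["color"][140:290,20:220],(400,300),interpolation=cv2.INTER_CUBIC)]))
E
```

```text
green ((431.99151611328125, -88.63601684570312), 21.434371948242188) (189, 163, 66, 61)
terracotta ((548.3778076171875, 239.5894317626953), 37.277427673339844) (124, 186, 33, 22)
terracotta ((831.81787109375, -10.370972633361816), 33.46836471557617) (245, 61, 31, 11)
terracotta ((859.5252685546875, -338.848876953125), 33.45699691772461) (394, 52, 29, 10)
blue ((491.2848815917969, 323.6084899902344), 32.467437744140625) (93, 209, 23, 31)
yellow ((660.0828247070312, 75.67571258544922), 15.303914070129395) (214, 140, 14, 14)
t 15.7 pos [437.5 -68.6 176.9] rot [-3.141e+00  1.000e-03 -3.140e+00] gap 85.4 F [-0.8 -0.2  0.7] grip 0.0
move [  4.6 -20.3  83.9] turn [-0.     0.001  0.001]
```

View pics/c7.png

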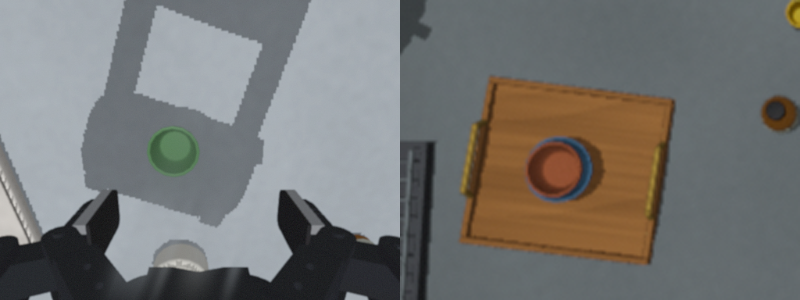

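The green bowl is at (432.3, -88.7) in the wrist view. In the top view terracotta sits inside blue in mid-tray, with an even rim gap apart from parallax.

Request:
step_arm:
  series:
    - [5, -20, 10, 0, 0, 0, 1]
    - [5, -20, 30, 0, 0, 0, 1]
    - [5, -20, 60, 0, 0, 0, 1]
    - [5, -20, 77, 0, 0, 0, 1]
    - [5, -20, 83, 0, 0, 0, 1]
    - [5, -20, 83, 0, 0, 0, 0.3]
    - [5, -20, 83, 0, 0, 0, -0.2]
    - [5, -20, 83, 0, 0, 0, -0.2]
    - [5, -20, 83, 0, 0, 0, -0.2]
    - [5, -20, 83, 0, 0, 0, -0.2]
  newtons: 25

```text
time: 16.7
position: [0.4329, -0.0893, 0.0946]
tcp_rot: [-3.141, 0.002, -3.141]
ft_force: [-1.2, 1.4, 8.7]
finger_gap: 0.0426
gripper_force: 24.2
```

```bash
python3 - <<'E'
from h import *
plan(432.5,-88.7,94)
b=eyes.read_camera("scene")
x,y=proj(b,[.43,-.09,.05]).astype(int);print(x,y)
cv2.imwrite("pics/s8.png",cv2.resize(b["color"][y-40:y+40,x-50:x+50],(700,560),interpolation=cv2.INTER_CUBIC))
for z in(.02,.025,.03): print(z,proj(b,[.443,-.115,z]),proj(b,[.443,-.065,z]))
E
```

```text
t 16.7 pos [432.9 -89.3  94.6] rot [-3.141e+00  2.000e-03 -3.141e+00] gap 42.6 F [-1.2  1.4  8.7] grip 24.2
move [0.4 0.7 0.6] turn [-0.001  0.002  0.   ]
214 142
0.02 [204.4195615  155.38783075] [224.82877539 154.98746446]
0.025 [204.27683576 153.84010211] [224.75517374 153.44108365]
0.03 [204.13314174 152.28187346] [224.68107364 151.88423032]
```

View pics/s8.png

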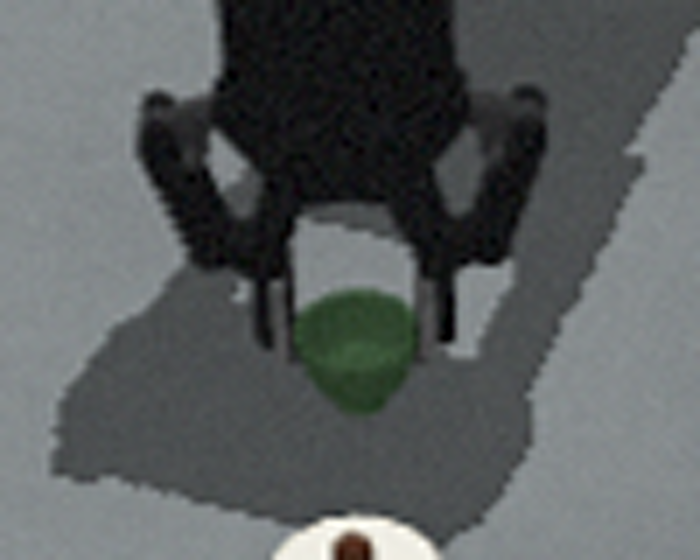

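Green is gripped with the tips about 25 mm up, 7.5 mm below the rim. Lift and carry.

Request:
step_arm:
  series:
    - [0, 0, -10, 0, 0, 0, -0.2]
    - [0, 0, -30, 0, 0, 0, -0.2]
    - [0, 0, -60, 0, 0, 0, -0.2]
    - [0, 0, -90, 0, 0, 0, -0.2]
    - [0, 0, -110, 0, 0, 0, -0.2]
    - [0, 30, -110, 0, 0, 0, -0.2]
    - [0, 70, -110, 0, 0, 0, -0.2]
    - [-10, 110, -110, 0, 0, 0, -0.2]
    - [-20, 150, -110, 0, 0, 0, -0.2]
    - [-30, 190, -110, 0, 0, 0, -0.2]

```text
time: 17.75
position: [0.4622, 0.1026, 0.2045]
tcp_rot: [-3.142, 0.002, -3.141]
ft_force: [1.2, -0.7, -0.7]
finger_gap: 0.0424
gripper_force: 25.6
```

Request:
step_arm:
  series:
    - [-10, 45, 0, 0, 0, 0, -0.2]
    - [-20, 90, 0, 0, 0, 0, -0.2]
    - [-28, 135, 0, 0, 0, 0, -0.2]
    - [-28, 175, 0, 0, 0, 0, -0.2]
    - [-28, 205, 0, 0, 0, 0, -0.2]
    - [-28, 225, 0, 0, 0, 0, -0.2]
    - [-28, 225, 10, 0, 0, 0, -0.2]
    - [-28, 225, 25, 0, 0, 0, -0.2]
    - [-28, 225, 25, 0, 0, 0, -0.2]
    - [-28, 225, 25, 0, 0, 0, -0.2]

```text
time: 18.75
position: [0.4901, 0.3249, 0.178]
tcp_rot: [-3.141, -0.001, 3.141]
ft_force: [0.0, 0.5, 0.6]
finger_gap: 0.0426
gripper_force: 25.6
```

```bash
python3 - <<'E'
from h import *
a=eyes.read_camera("wrist");b=eyes.read_camera("scene")
plan(491.4,325.6,127.6)
rimfit(a,"blue",.041,34.5)
x,y=proj(b,[.49,.325,.08]).astype(int)
cr=b["color"][y-48:y+48,x-64:x+64]
cv2.imwrite("pics/c9.png",np.hstack([cv2.resize(a["color"],(400,300)),cv2.resize(cr,(400,300),interpolation=cv2.INTER_CUBIC)]))
E
```

```text
t 18.85 pos [490.4 325.3 178.7] rot [3.142 0.    3.141] gap 42.5 F [ 0.4 -1.1 -0.2] grip 25.6
move [-0.9  0.3 51.1] turn [ 0.     0.    -0.001]
blue [492.6 327. ] rms 0.4 101
```

View pics/c9.png

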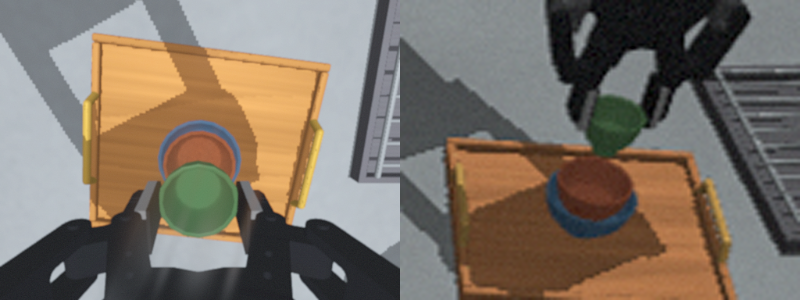

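Terracotta is level in blue, and green hangs level above them. Blue hasn't moved (492.6, 327.0). Lower.

Request:
step_arm:
  series:
    - [-1, 0, 10, 0, 0, 0, -0.2]
    - [-1, 0, 20, 0, 0, 0, -0.2]
    - [-1, 0, 29, 0, 0, 0, -0.2]
    - [-1, 0, 35, 0, 0, 0, -0.2]
    - [-1, 0, 39, 0, 0, 0, -0.2]
    - [-1, 0, 42, 0, 0, 0, -0.2]
    - [-1, 0, 45, 0, 0, 0, -0.2]
    - [-1, 0, 47, 0, 0, 0, -0.2]
    - [-1, 0, 48, 0, 0, 0, -0.2]
    - [-1, 0, 48, 0, 0, 0, -0.2]

```text
time: 19.85
position: [0.4911, 0.3259, 0.1302]
tcp_rot: [-3.142, 0.0, -3.141]
ft_force: [0.4, -0.4, -0.2]
finger_gap: 0.0425
gripper_force: 25.6
```

Request:
step_arm:
  series:
    - [0, 0, 1, 0, 0, 0, -0.2]
    - [0, 0, 2, 0, 0, 0, -0.2]
    - [0, 0, 2, 0, 0, 0, -0.2]

```text
time: 20.15
position: [0.4911, 0.3258, 0.1281]
tcp_rot: [-3.141, -0.0, -3.141]
ft_force: [0.0, 0.7, -1.2]
finger_gap: 0.0427
gripper_force: 25.6
```

Request:
step_arm:
  series:
    - [0, 0, 1, 0, 0, 0, -0.2]
    - [0, 0, 1, 0, 0, 0, -0.2]

```text
time: 20.35
position: [0.4914, 0.3259, 0.1277]
tcp_rot: [3.141, 0.001, -3.141]
ft_force: [-0.3, -0.5, 3.7]
finger_gap: 0.0427
gripper_force: 25.9
```

Contact at 127.7 mm, fully seated. Release, go to yellow.

Request:
step_arm:
  series:
    - [0, 0, 0, 0, 0, 0, 0.3]
    - [0, 0, 0, 0, 0, 0, 1]
    - [0, 0, 0, 0, 0, 0, 1]
    - [0, 0, 0, 0, 0, 0, 1]
    - [0, 0, 0, 0, 0, 0, 1]
    - [0, 0, -20, 0, 0, 0, 1]
    - [0, 0, -60, 0, 0, 0, 1]
    - [0, 0, -85, 0, 0, 0, 1]
    - [-25, -35, -85, 0, 0, 0, 1]
    - [-50, -75, -85, 0, 0, 0, 1]

```text
time: 21.35
position: [0.5415, 0.251, 0.2133]
tcp_rot: [3.141, 0.002, -3.139]
ft_force: [1.1, 0.5, -0.4]
finger_gap: 0.0854
gripper_force: 0.0
```

Request:
step_arm:
  series:
    - [-25, -38, 0, 0, 0, 0, 1]
    - [-50, -76, 0, 0, 0, 0, 1]
    - [-75, -114, 0, 0, 0, 0, 1]
    - [-100, -150, 0, 0, 0, 0, 1]
    - [-115, -175, 0, 0, 0, 0, 1]
    - [-115, -175, 20, 0, 0, 0, 1]
    - [-115, -175, 40, 0, 0, 0, 1]
    - [-115, -175, 40, 0, 0, 0, 1]
    - [-115, -175, 40, 0, 0, 0, 1]

```text
time: 22.25
position: [0.6562, 0.076, 0.1725]
tcp_rot: [-3.142, -0.0, -3.141]
ft_force: [0.1, 0.5, 0.5]
finger_gap: 0.0855
gripper_force: 0.0
```

```bash
python3 - <<'E'
from h import *
a=eyes.read_camera("wrist")
for k in contours(a,"yellow",60):
  print(cv2.minEnclosingCircle((cast(a,k,.032)*1000).astype(np.float32)),cv2.boundingRect(k))
plan(660.3,75.7,95)
E
```

```text
((659.7377319335938, 76.78298950195312), 16.344970703125) (230, 185, 48, 47)
t 22.3 pos [656.4  76.1 173.3] rot [-3.141e+00  1.000e-03 -3.141e+00] gap 85.2 F [-0.3  0.5  0.6] grip 0.0
move [-3.8 -0.4 78.3] turn [-0.     0.001  0.001]
```

Request:
step_arm:
  series:
    - [-3.5, 0, 10, 0, 0, 0, 1]
    - [-3.5, 0, 30, 0, 0, 0, 1]
    - [-3.5, 0, 60, 0, 0, 0, 1]
    - [-3.5, 0, 72, 0, 0, 0, 1]
    - [-3.5, 0, 77, 0, 0, 0, 0.6]
    - [-3.5, 0, 77, 0, 0, 0, 0.2]
    - [-3.5, 0, 77, 0, 0, 0, -0.5]
    - [-3.5, 0, 77, 0, 0, 0, -0.5]
    - [-3.5, 0, 77, 0, 0, 0, -0.5]
    - [-3.5, 0, 77, 0, 0, 0, -0.5]
  newtons: 25

```text
time: 23.3
position: [0.6603, 0.0759, 0.0968]
tcp_rot: [-3.141, 0.002, -3.141]
ft_force: [-0.5, -0.1, 5.6]
finger_gap: 0.0309
gripper_force: 24.4
```

```bash
python3 - <<'E'
from h import *
plan(660,76,96)
b=eyes.read_camera("scene")
x,y=proj(b,[.66,.076,.05]).astype(int);print(x,y)
cv2.imwrite("pics/s10.png",cv2.resize(b["color"][y-40:y+40,x-50:x+50],(700,560),interpolation=cv2.INTER_CUBIC))
for z in(.02,.025,.03): print(z,proj(b,[.671,.054,z]),proj(b,[.671,.098,z]))
E
```

```text
t 23.3 pos [660.3  75.9  96.8] rot [-3.141e+00  2.000e-03 -3.141e+00] gap 30.9 F [-0.5 -0.1  5.6] grip 24.4
move [0.3 0.1 0.8] turn [-0.     0.002  0.   ]
292 211
0.02 [281.28866683 225.38509858] [302.19833327 224.84675641]
0.025 [281.42602863 223.84764931] [302.41818991 223.30994332]
0.03 [281.56448384 222.29796185] [302.63979346 221.76091921]
```

View pics/s10.png

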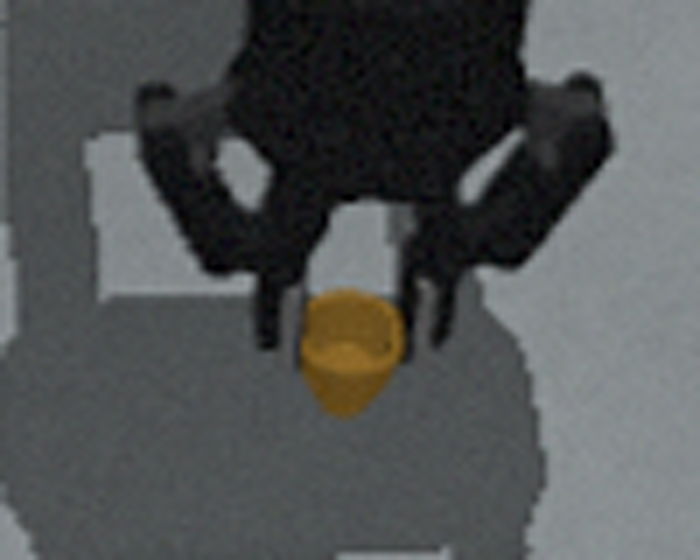

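Yellow is gripped with the tips about 25 mm up, 6.5 mm below the rim. Lift and carry.

Request:
step_arm:
  series:
    - [0, 0, -10, 0, 0, 0, -0.5]
    - [0, 0, -30, 0, 0, 0, -0.5]
    - [0, 0, -60, 0, 0, 0, -0.5]
    - [0, 0, -90, 0, 0, 0, -0.5]
    - [0, 0, -115, 0, 0, 0, -0.5]
    - [10, 15, -120, 0, 0, 0, -0.5]
    - [30, 45, -120, 0, 0, 0, -0.5]
    - [55, 82, -120, 0, 0, 0, -0.5]
    - [80, 120, -120, 0, 0, 0, -0.5]
    - [105, 155, -120, 0, 0, 0, -0.5]

```text
time: 24.35
position: [0.5528, 0.2326, 0.2153]
tcp_rot: [3.141, -0.0, -3.141]
ft_force: [0.8, 0.6, -0.2]
finger_gap: 0.0311
gripper_force: 24.8
```

Request:
step_arm:
  series:
    - [20, 30, 0, 0, 0, 0, -0.5]
    - [40, 60, 0, 0, 0, 0, -0.5]
    - [55, 82, 0, 0, 0, 0, -0.5]
    - [64, 95, 0, 0, 0, 0, -0.5]
    - [64, 95, 10, 0, 0, 0, -0.5]
    - [64, 95, 25, 0, 0, 0, -0.5]
    - [64, 95, 25, 0, 0, 0, -0.5]
    - [64, 95, 25, 0, 0, 0, -0.5]

```text
time: 25.15
position: [0.491, 0.3249, 0.1894]
tcp_rot: [-3.141, -0.001, 3.141]
ft_force: [0.4, -0.4, -0.5]
finger_gap: 0.0309
gripper_force: 24.9
```

```bash
python3 - <<'E'
from h import *
a=eyes.read_camera("wrist");b=eyes.read_camera("scene")
plan(491.2,325.8,142.8)
rimfit(a,"blue",.041,34.5)
x,y=proj(b,[.49,.325,.08]).astype(int)
cr=b["color"][y-48:y+48,x-64:x+64]
cv2.imwrite("pics/c11.png",np.hstack([cv2.resize(a["color"],(400,300)),cv2.resize(cr,(400,300),interpolation=cv2.INTER_CUBIC)]))
E
```

```text
t 25.25 pos [491.2 325.3 190.3] rot [-3.141  0.     3.141] gap 30.9 F [ 0.2 -0.2  0. ] grip 24.9
move [-0.   0.5 47.5] turn [-0.     0.    -0.001]
blue [492.6 326.9] rms 0.38 95
```

View pics/c11.png

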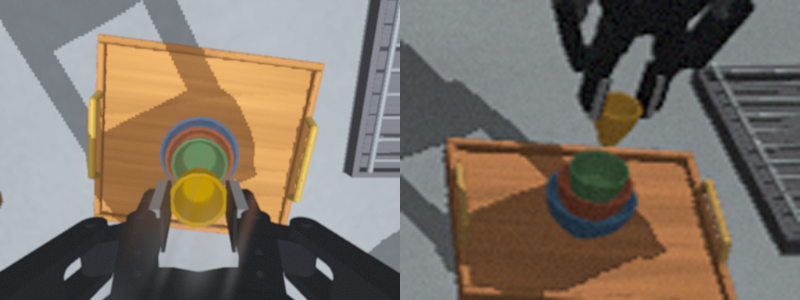

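Three bowls are neatly nested and level, and yellow hangs level above them. Lower.

Request:
step_arm:
  series:
    - [0, 0.4, 10, 0, 0, 0, -0.5]
    - [0, 0.4, 18, 0, 0, 0, -0.5]
    - [0, 0.4, 26, 0, 0, 0, -0.5]
    - [0, 0.4, 32, 0, 0, 0, -0.5]
    - [0, 0.4, 36, 0, 0, 0, -0.5]
    - [0, 0.4, 39, 0, 0, 0, -0.5]
    - [0, 0.4, 42, 0, 0, 0, -0.5]
    - [0, 0.4, 44, 0, 0, 0, -0.5]
    - [0, 0.4, 45, 0, 0, 0, -0.5]
    - [0, 0.4, 45, 0, 0, 0, -0.5]

```text
time: 26.25
position: [0.4906, 0.3262, 0.1452]
tcp_rot: [-3.141, -0.0, -3.141]
ft_force: [-0.8, -0.9, 0.4]
finger_gap: 0.0308
gripper_force: 24.9
```

Request:
step_arm:
  series:
    - [0, 0, 1, 0, 0, 0, -0.5]
    - [0, 0, 2, 0, 0, 0, -0.5]
    - [0, 0, 2, 0, 0, 0, -0.5]

```text
time: 26.55
position: [0.4906, 0.3262, 0.1431]
tcp_rot: [-3.141, -0.0, -3.141]
ft_force: [0.2, 0.2, -0.2]
finger_gap: 0.0308
gripper_force: 24.9
```

Request:
step_arm:
  series:
    - [0, 0, 1, 0, 0, 0, -0.5]
    - [0, 0, 1, 0, 0, 0, -0.5]

```text
time: 26.75
position: [0.4909, 0.3264, 0.1428]
tcp_rot: [3.141, 0.001, -3.141]
ft_force: [-0.1, -0.9, 4.8]
finger_gap: 0.0309
gripper_force: 25.2
```

Contact at 142.8 mm, exactly seated. Release, retreat and check.

Request:
step_arm:
  series:
    - [0, 0, 0, 0, 0, 0, 0]
    - [0, 0, 0, 0, 0, 0, 1]
    - [0, 0, 0, 0, 0, 0, 1]
    - [0, 0, 0, 0, 0, 0, 1]
    - [0, 0, 0, 0, 0, 0, 1]
    - [0, 0, -20, 0, 0, 0, 1]
    - [0, 0, -60, 0, 0, 0, 1]
    - [0, 0, -90, 0, 0, 0, 1]
    - [0, -40, -100, 0, 0, 0, 1]
    - [0, -80, -100, 0, 0, 0, 1]

```text
time: 27.75
position: [0.4908, 0.246, 0.2441]
tcp_rot: [3.141, 0.003, -3.139]
ft_force: [0.9, -0.4, 0.3]
finger_gap: 0.0856
gripper_force: 0.0
```

Request:
step_arm:
  series:
    - [0, -40, 0, 0, 0, 0, 1]
    - [0, -80, 0, 0, 0, 0, 1]
    - [0, -120, 0, 0, 0, 0, 1]
    - [0, -160, 0, 0, 0, 0, 1]
    - [0, -200, 0, 0, 0, 0, 1]
    - [0, -240, 0, 0, 0, 0, 1]
    - [0, -240, 0, 0, 0, 0, 1]

```text
time: 28.45
position: [0.4906, 0.0026, 0.2423]
tcp_rot: [-3.14, 0.0, 3.138]
ft_force: [-0.2, 0.2, -0.0]
finger_gap: 0.0855
gripper_force: 0.0
```

```bash
python3 - <<'E'
from h import *
b=eyes.read_camera("scene");c=eyes.read_camera("top")
for n,z in(("blue",.041),("green",.066),("yellow",.078)):
  for k in contours(c,n,60):
    v=cv2.minEnclosingCircle((cast(c,k,z)*1000).astype(np.float32))
    if v[1]<40: print(n,v)
x,y=proj(b,[.49,.325,.05]).astype(int)
cr=b["color"][y-48:y+48,x-64:x+64]
cv2.imwrite("pics/c12.png",np.hstack([cv2.resize(c["color"],(400,300)),cv2.resize(cr,(400,300),interpolation=cv2.INTER_CUBIC)]))
E
```

```text
blue ((491.2848815917969, 323.6084899902344), 32.467437744140625)
yellow ((491.18817138671875, 326.0951232910156), 17.24161720275879)
```

View pics/c12.png

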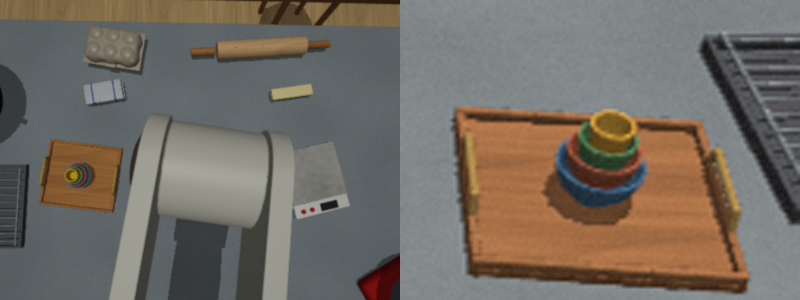

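All four bowls are nested upright in the middle of the tray. Yellow's centre is at (491, 326), directly over blue.

```bash
python3 -c "
from plant import job
print(job.finish_job())"
```

```text
the job is handed in; nothing more can be done
None
```

The four bowls are nested upright in the middle of the tray, placed in order from blue to yellow and each set fully down, the bystanders were not disturbed, and the job was handed in at about 28.5 s.

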